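# Present a valve ball to the valve

## Robot

A 7-joint arm with a two-finger parallel gripper is mounted at the origin on the work surface. World frame = base frame: x ahead of the robot, y to its left, z up, the work surface at z = 0. Lengths are in m, angles in rad, forces in N, time in s.
With the tool pointing down it reaches from about 0.35 to 0.9 m from the base axis. Payload 8.1 kg.
Tool frame: the origin (TCP) lies between the finger pads; the fingertips stand 22 mm ahead of it and the grasp point (between the pads) lies 3 mm ahead of it (arm.tip_reach is the distance from the TCP to the fingertips, in m); z points along the fingers, y is the line along which they close (so a half turn about z gives the same grasp; the last joint's range is limited). The gripper opens to 92 mm and grips with 3 to 60 N. Pads are 19 mm wide; open, the fingers measure 130 mm over their backs; the gripper's body (75 mm by 190 mm) begins 47 mm behind the grasp point.
Start: joints at [1.154, 0.434, 0.025, 1.573, -0.012, 1.134, -0.075], TCP at [0.193, -0.595, 0.214] pointing down, gripper open.
Joint ranges: [-2.62, 2.62], [-0.44, 2.09], [-1.27, 1.32], [0.08, 2.57], [-1.32, 4.46], [0.12, 2], [-2.74, 2.74]. Speed limits (rad/s): [2.22, 2.22, 3.01, 3.01, 3.14, 3.14, 3.14].

## Interface

Orientations are given as a rotation vector (axis times angle).
In Python, from cell import telemetry, vision, job, arm gives the robot as it stands. The module is installed in compiled form; this text tells all that it offers.
- The arm moves only by the shell command python3 -m creep 'ROWS' [FORCE]. ROWS is text: rows parted by semicolons, each of 7 numbers parted by spaces: the finger opening in cm, from 0 to 9.18, then the shift along the tool's x, y, z in cm, then the turn, a rotation vector about the tool's x, y, z in degrees. A call has 1 to 5 rows; each row is the pose to reach, as a shift and turn from the pose commanded when the call began, along the tool's axes at that moment; what a row does not reach only later rows make up. A row lasts 1/8 s, in which the tool goes at most 62.5 mm and 10.7 degrees, less where a joint would pass 70% of its speed; a pose out of reach is approached as far as the arm can. A call with a gripper value outside its range is refused whole. The fingers move at their own pace and stop on an object; FORCE is the grip in N (left out, the last holds). Time passes only in rows, so rows that repeat a pose let the fingers close. It gives the time, the measured TCP pose, the force, the opening and the grip force at its end, in the units of the state.
- telemetry.observe(): the state, without advancing time (a new reading comes with each control period).
- vision.get_image(name): name is "scene" or "top" or "wrist"; returns the picture (384x512x3 uint8, red, green, blue); there is no depth.
- vision.camera_info(name): a dict with "fov_y" (degrees; the focal length in pixels is half the picture's height over the tangent of half this angle, whatever the lens; pixels are square), "cx", "cy" (the principal point, pixels), "dist_coeffs" ([k1, k2, p1, p2, k3] as OpenCV has them; the pictures are not rectified), "extrinsics" (4x4, takes a point from camera to world coordinates). Camera axes: x right, y down, z forward; pixel columns grow to the right and rows downward; lengths in m; the calibration is good to about 2 mm. A picture is of the moment at which its call begins: read the wrist's pose just before it. camera_info takes no time and is no camera call; for the wrist camera it gives the pose at the moment of the call.
- job.sign_off(): hands the job in; it is judged then, once.
The state is a dict: "clock": time; "joints": joint angles; "dq": joint speeds; "joint_efforts": joint torques, N m; "position": TCP position; "ee_rot": TCP orientation; "force": force on the tool from outside, world axes, zero at the start; "ft_torque": the same for the moment, N m; "width": opening from 0.0 (shut) to 1.0 (fully open); "gripper_force": force on a finger pad.
Only numpy, scipy, OpenCV 4.12 (cv2) and the standard library are available. Lean on these libraries where they do the work, as an engineer would, in place of code of your own. Each camera call takes 0.05 s, during which the arm holds its last target. There are 200 camera calls.

## Task

Push the red plunger of the blue ball dispenser all the way down so that the steel ball rolls into the dish, and wait for it to settle. Then pick the dish up by its arched handle and turn it roughly a quarter turn, keeping it level with the ball in the middle all the way, so that it hangs still about 8 cm above the white ring on the green mat with its orange pouring lip pointing at the valve body, ready for the fitter. Finish while still holding it there: do not put it down or let go, and leave the other things on the bench where they are.

Things in the scene. Friction and masses are not known exactly. Their poses are not given: they have to be found in the camera images.
- dispenser: Fixed blue ball dispenser. Origin under its foot (115 x 100 mm). Column 62 x 70 mm centred at x +16 mm, top z 118 mm. Open chute, 44 mm wide, slopes 20 degrees down to its -x front (facing about world -y); lower end at x -74 mm, floor 50, walls to 70 mm above the bench, rising to about 91 at the column. The dish stands before it on the bench, centred about 150 mm from the origin along -x.
- plunger_top (a point): Centre of the top of the dispenser's red mushroom head, 38 mm across, on top of the column, 163 mm above the bench when up; it is pressed straight down. Above the dispenser origin, at its x +16 mm.
- plunger (a joint): How far the red head is pressed: 0 up, 0.014 m at its stop (fully down from 0.0125). Spring 3 N at first, 7 N at the stop; it springs back. A brass pin linked to it holds the ball in the chute and sinks flush at about 0.0115 m: hold the head down half a second and the ball rolls out and drops into the dish.
- ball_center (a point): Centre of the loose polished steel ball, 30 mm across, 110 g. It starts in the chute behind the brass pin. Lying in the middle of the dish its centre is 15 mm above point dish_center.
- dish: Round aluminium dish 130 mm across, rim 31 mm high; inside a shallow cone (12 degrees), 123 mm wide, falling to the middle. 0.26 kg, varying 20 %, plus the ball. Origin at the centre of its underside, z up, x towards the orange lip, y along the handle. It starts on the bench, lip away from the dispenser.
- dish_center (a point): Middle of the dish's inside floor, 8 mm above its underside.
- dish_handle (a point): Middle of the arched handle's black top bar, above the dish's middle. The bar is 12 x 12 mm, 138 mm long along the dish's y, centred 106 mm above the underside: pinch it from above, fingers closing along the dish's x. 62 mm free between bar and ball. The steel legs (12 x 4 mm) stand at y +-67 mm.
- dish_lip (a point): Tip of the orange pouring lip, on the dish's +x side, 85 mm from its middle, 27 mm above the underside.
- valve_mat: Green mat 260 x 180 mm, 3 mm thick, fixed, with the dark steel valve body (68 mm across, top 63 mm above the bench, brass rim) standing on it. Origin on the bench under the white ring's centre, z up, x from the ring towards the valve, y across.
- mat_center (a point): Centre of the white ring (60 mm across) on the green mat, on the mat's top.
- valve_top (a point): Centre of the valve body's mouth, 63 mm above the bench, 135 mm along the mat's x from the ring's centre.
- can_white: Bystander: white and silver can, 56 mm across, 170 mm tall; origin under its middle.
- can_grey: Bystander: grey can, 56 mm across, 170 mm tall; origin under its middle.
- flange: Bystander: flat steel ring, 68 mm across, 10 mm thick; origin under its middle.
- seal_ring: Bystander: brass ring, 44 mm across, 8 mm thick; origin under its middle.
- screwdriver: Bystander: screwdriver lying on the bench, 200 mm long, red handle; origin under its middle.
- wrench: Bystander: steel wrench lying on the bench, 180 mm long; origin under its middle.
- bin: Bystander: yellow open bin 140 x 110 x 60 mm with brass fittings; origin under its middle.
- ball: The same steel ball as a body (its origin lies on its skin and turns with it: use point ball_center).

How it is judged:
By the outcome, as a careful person would: the job done as asked, in the order asked, and still so for the second after the job is handed in, while the arm keeps its last pose, push and grip.
It also fails if it takes over 58 s, if anything falls off the work surface, if the arm or the gripper's body presses on something with over 40 N, if the wrist force passes 120 N, or if a joint passes its speed limit or range.

## Working session

There is one attempt and no reset: what is moved stays moved. The work goes in short steps, Python scripts to look and compute and a shell command to move; the robot and the scene stay as the last step left them, time stands still between calls to the robot, and variables do not carry over. Pictures are saved under pics/ and viewed, at most 10 in all, crops included, and the job is handed in when it is done.

```bash
mkdir -p pics; python3 - <<'E'
from cell import telemetry, vision, job, arm
import cv2,numpy as np
s=telemetry.observe(); print(s['clock'],s['position'],s['ee_rot'],s['width'],arm.tip_reach)
a=[]
for n in ['scene','top']:
    im=vision.get_image(n); cv2.imwrite(f'pics/{n}0.png',im[:,:,::-1])
    c=vision.camera_info(n); print(n,c['fov_y'],c['cx'],c['cy'],c['dist_coeffs']); print(np.round(c['extrinsics'],3))
E
```

```text
0.0 [ 0.19268622 -0.59400485  0.21304552] [-3.10152989e+00 -4.90450860e-01  5.80728483e-04] 1.0039117137492417 0.022
scene 52.07752184756937 250.66938108767854 194.82072543782314 [-0.07557201  0.          0.          0.          0.        ]
[[-0.806  0.475 -0.352  0.977]
 [ 0.592  0.656 -0.469  0.482]
 [ 0.008 -0.586 -0.81   0.995]
 [ 0.     0.     0.     1.   ]]
top 49.44782729688221 256.34652877297907 189.8718805115595 [-0.0141915  0.         0.         0.         0.       ]
[[ 2.400e-02 -9.920e-01  1.230e-01  4.390e-01]
 [-1.000e+00 -2.400e-02 -1.000e-03 -4.000e-02]
 [ 4.000e-03 -1.230e-01 -9.920e-01  1.164e+00]
 [ 0.000e+00  0.000e+00  0.000e+00  1.000e+00]]
```

View pics/top0.png

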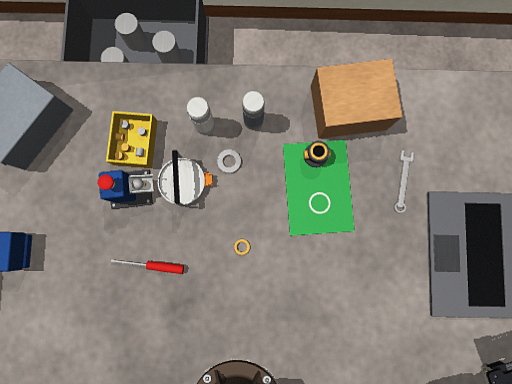

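View pics/scene0.png

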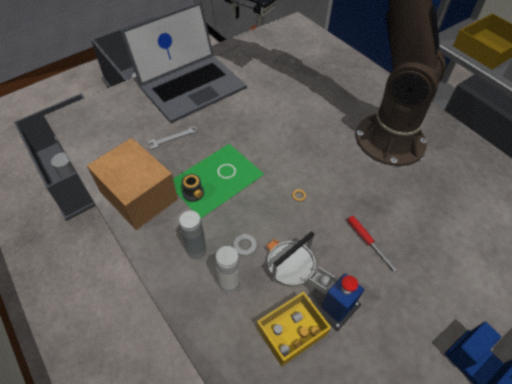

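```bash
cat > h.py <<'E'
from cell import telemetry, vision, job, arm
import cv2,numpy as np
from scipy.spatial.transform import Rotation as R
def ray(n,uv,c=None):
    c=c or vision.camera_info(n); f=192/np.tan(np.radians(c['fov_y']/2))
    K=np.array([[f,0,c['cx']],[0,f,c['cy']],[0,0,1]])
    p=cv2.undistortPoints(np.array([[uv]],float),K,np.array(c['dist_coeffs']))[0,0]
    E=np.array(c['extrinsics']); return E[:3,3],E[:3,:3]@np.array([p[0],p[1],1])
def onz(n,uv,z,c=None):
    o,d=ray(n,uv,c); return o+d*(z-o[2])/d[2]
def blobs(im,lo,hi,box=None,amin=15):
    m=cv2.inRange(cv2.cvtColor(im,cv2.COLOR_RGB2HSV),lo,hi)
    if box: k=np.zeros_like(m); x0,y0,x1,y1=box; k[y0:y1,x0:x1]=1; m*=k
    n,_,st,ce=cv2.connectedComponentsWithStats(m)
    return [(int(st[i,4]),ce[i].round(1),st[i,:4]) for i in range(1,n) if st[i,4]>=amin]
def togo(p,yaw_R=None):
    s=telemetry.observe(); T=R.from_rotvec(s['ee_rot']); return T.inv().apply(np.array(p)-s['position'])*100
E
python3 - <<'E'
from h import *
t=cv2.imread('pics/top0.png')[:,:,::-1].copy(); s=cv2.imread('pics/scene0.png')[:,:,::-1].copy()
def show(l,n,bl,z):
    for a,c,b in bl: print(l,n,a,c,b,onz(n,c,z).round(4))
show('red','top',blobs(t,(0,150,120),(6,255,255),(90,165,125,200)),.16)
show('red','scene',blobs(s,(0,150,100),(6,255,255),(330,270,365,300)),.16)
show('lip','top',blobs(t,(7,150,150),(18,255,255),(195,170,220,195),5),.027)
show('bar','top',blobs(t,(0,0,0),(180,255,50),(160,140,200,215)),.110)
show('bar','scene',blobs(s,(0,0,0),(180,255,50),(265,225,320,262)),.110)
show('white','top',blobs(t,(0,0,200),(180,60,255),(300,185,340,220)),.003)
show('white','scene',blobs(s,(0,0,170),(180,80,255),(210,155,245,185)),.003)
show('valve','top',blobs(t,(12,120,90),(25,255,255),(300,135,335,172)),.063)
T=R.from_rotvec(telemetry.observe()['ee_rot']).as_matrix();print(T.round(3))
for n,u in (('can',(199,103)),('can',(254,98))): print(onz('top',u,.17))
for u in ((108,181),(127,203)):print(onz('top',u,.118))
E
```

```text
red top 170 [105.  181.8] [ 98 175  15  14] [0.5742 0.3272 0.16  ]
red scene 167 [349.4 283. ] [342 276  16  15] [0.578  0.3303 0.16  ]
lip top 85 [207.7 178.8] [204 172   8  14] [0.6073 0.0933 0.027 ]
bar top 253 [175.4 176.1] [172 151   8  54] [0.6    0.1664 0.11  ]
bar scene 164 [295.9 246.7] [276 233  38  29] [0.5949 0.1683 0.11  ]
white top 125 [319.1 202.5] [309 192  21  22] [ 0.5514 -0.2177  0.003 ]
valve top 133 [318.3 150.8] [310 143  17  17] [ 0.6854 -0.2056  0.063 ]
valve top 36 [305.7 154.1] [304 150   5   9] [ 0.6755 -0.1718  0.063 ]
[[ 0.951  0.309 -0.001]
 [ 0.309 -0.951  0.001]
 [-0.    -0.001 -1.   ]]
[0.77441669 0.10521405 0.17      ]
[ 0.79053108 -0.0300275   0.17      ]
[0.58209717 0.33510549 0.118     ]
[0.52737482 0.28342905 0.118     ]
```

```bash
python3 - <<'E'
import cv2
t=cv2.imread('pics/top0.png');cv2.imwrite('pics/crop1.png',cv2.resize(t[135:220,85:225],None,fx=5,fy=5,interpolation=2))
E
```

```text
(no output)
```

View pics/crop1.png

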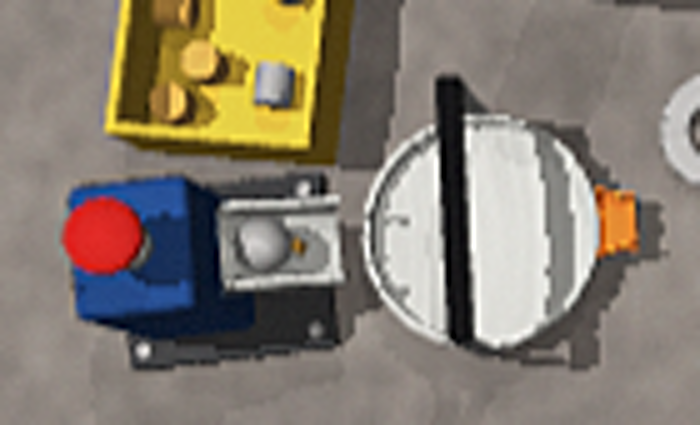

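```bash
python3 -m creep '0 0 0 -3 0 0 0; 0 3 -3.6 -5 0 0 0; 0 7 -8.2 -5 0 0 0; 0 11 -12.9 -5 0 0 0; 0 15 -17.6 -5 0 0 0' 20; python3 -m creep '0 4 -4.7 0 0 0 0; 0 8 -9.4 0 0 0 0; 0 12 -14.1 0 0 0 0; 0 16 -18.8 0 0 0 0; 0 20 -23.5 0 0 0 0'; python3 -m creep '0 4 -4.7 0 0 0 0; 0 8 -9.4 0 0 0 0; 0 12 -14.1 0 0 0 0; 0 16 -18.8 0 0 0 0; 0 20 -23.5 0 0 0 0'
python3 - <<'E'
from h import *
print(togo((.576,.329,.25)), telemetry.observe())
E
```

```text
clock: 0.72
position: [0.2817, -0.3788, 0.2636]
ee_rot: [-3.103, -0.491, 0.0]
force: [0.8, 0.8, -0.1]
width: 0.506
gripper_force: 0.0
clock: 1.35
position: [0.3992, -0.0937, 0.2639]
ee_rot: [3.103, 0.49, 0.0]
force: [1.8, -0.8, -0.2]
width: 0.007
gripper_force: 0.0
clock: 1.98
position: [0.5172, 0.1912, 0.2635]
ee_rot: [3.103, 0.49, -0.0]
force: [0.6, -0.8, -0.2]
width: 0.006
gripper_force: 0.0
[  9.83295397 -11.30103218   1.34311381] {'clock': 1.975, 'joints': array([-0.01074649,  0.34034807, -0.58719104,  1.64350362,  0.19863761,
        1.21833635, -1.89828803]), 'dq': array([-0.82741823,  0.58474232, -0.0683343 , -0.73320543,  0.34111469,
        0.25735692, -0.89977543]), 'joint_efforts': array([  3.78171846, -60.99004984,  -7.90851831, -28.09123278,
        -1.09616082,  -0.52042739,   1.74563628]), 'position': array([0.517246  , 0.19121065, 0.2635089 ]), 'ee_rot': array([ 3.10278506e+00,  4.89560523e-01, -4.74409648e-04]), 'force': array([ 0.58457847, -0.83029779, -0.19768751]), 'ft_torque': array([-0.00476692, -0.05943916, -0.01051614]), 'gripper_force': 0.0, 'width': 0.006124153722859815}
```

```bash
python3 -m creep '0 4 -4.7 0 0 0 0; 0 8 -9.2 0 0 0 0; 0 9.8 -11.3 1.3 0 0 0; 0 9.8 -11.3 1.3 0 0 0'
python3 - <<'E'
from h import *
im=vision.get_image('top'); cv2.imwrite('pics/top1.png',im[:,:,::-1])
im=vision.get_image('wrist'); cv2.imwrite('pics/w1.png',im[:,:,::-1])
im=vision.get_image('scene'); cv2.imwrite('pics/s1.png',cv2.resize(im[200:340,250:400,::-1],None,fx=4,fy=4))
print(togo((.576,.329,.25)), telemetry.observe()['joints'])
c=vision.camera_info('wrist');print(c)
for a,b,k in blobs(im,(0,150,100),(6,255,255)):print(a,b,k)
E
```

```text
clock: 2.48
position: [0.574, 0.3294, 0.2485]
ee_rot: [3.102, 0.496, -0.006]
force: [0.8, -1.1, 0.2]
width: 0.009
gripper_force: 0.0
[ 0.17173464 -0.2382032   0.0862643 ] [-0.24789155  0.5360566  -0.56823565  1.38431875  0.28956011  1.30478571
 -2.08625501]
{'fov_y': 67.47557088339103, 'cx': 253.37329822891533, 'cy': 191.0827483676338, 'dist_coeffs': array([-0.05083514,  0.        ,  0.        ,  0.        ,  0.        ]), 'extrinsics': array([[ 0.30732087, -0.90620549, -0.29042295,  0.65398397],
       [-0.95160503, -0.29223525, -0.09511265,  0.3533535 ],
       [ 0.00131978,  0.30559805, -0.9521597 ,  0.42205707],
       [ 0.        ,  0.        ,  0.        ,  1.        ]])}
53 [355.  225.1] [349 221  12   9]
167 [349.5 283.1] [343 276  15  15]
```

View pics/w1.png

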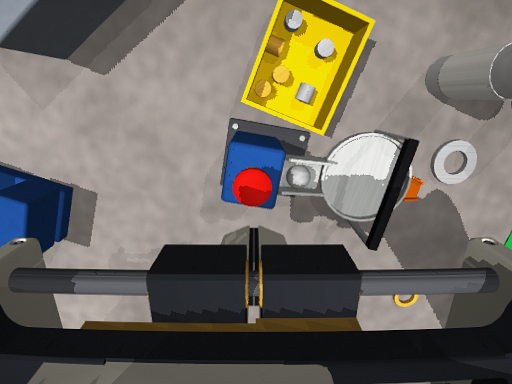

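```bash
python3 - <<'E'
from h import *
w=cv2.imread('pics/w1.png')[:,:,::-1].copy()
for a,b,k in blobs(w,(0,150,90),(6,255,255),(200,150,300,230)):print(a,b,k,onz('wrist',b,.160))
for a,b,k in blobs(w,(7,150,120),(18,255,255),(400,165,430,205)):print('lip',a,b,onz('wrist',b,.027))
m=cv2.inRange(cv2.cvtColor(w,cv2.COLOR_RGB2HSV),(0,0,0),(180,255,45)); m[:130]=0;m[255:]=0;m[:,:360]=0;m[:,425:]=0
c=max(cv2.findContours(m,0,1)[0],key=cv2.contourArea); r=cv2.minAreaRect(c); print(r)
p=cv2.boxPoints(r); s=sorted(range(4),key=lambda i:p[i][1]); a=(p[s[0]]+p[s[1]])/2;b=(p[s[2]]+p[s[3]])/2
A=onz('wrist',a,.108);B=onz('wrist',b,.108);print(A,B,(A+B)/2,np.linalg.norm(A-B),np.degrees(np.arctan2(*(A-B)[1::-1])))
t=cv2.imread('pics/top0.png')[:,:,::-1].copy()
m=cv2.inRange(cv2.cvtColor(t,cv2.COLOR_RGB2HSV),(0,0,0),(180,255,50)); m[:145]=0;m[210:]=0;m[:,:165]=0;m[:,185:]=0
c=max(cv2.findContours(m,0,1)[0],key=cv2.contourArea); r=cv2.minAreaRect(c)
p=cv2.boxPoints(r); s=sorted(range(4),key=lambda i:p[i][1]); a=(p[s[0]]+p[s[1]])/2;b=(p[s[2]]+p[s[3]])/2
A=onz('top',a,.110);B=onz('top',b,.110);print(A,B,(A+B)/2,np.linalg.norm(A-B),np.degrees(np.arctan2(*(A-B)[1::-1])))
E
```

```text
1135 [251.9 186.7] [233 168  39  38] [0.57779489 0.3298598  0.16      ]
lip 252 [413.5 188.9] [0.60866403 0.09170658 0.027     ]
((391.45233154296875, 193.79244995117188), (14.597558975219727, 118.00103759765625), 20.754070281982422)
[0.66987412 0.17372282 0.108     ] [0.53101852 0.16032767 0.108     ] [0.60044632 0.16702525 0.108     ] 0.13950021282212371 5.51016956520619
[0.66551804 0.17210426 0.11      ] [0.52840645 0.16012585 0.11      ] [0.59696225 0.16611506 0.11      ] 0.13763382868688323 4.992825360977497
```

```bash
python3 -m creep '0 0 0 3 0 0 0; 0 0 0 5.5 0 0 0; 0 0 0 6.2 0 0 0; 0 0 0 6.2 0 0 0'; python3 - <<'E'
from h import *
print(togo((.577,.329,.171)))
E
```

```text
clock: 3.12
position: [0.5754, 0.3266, 0.1895]
ee_rot: [3.103, 0.489, 0.001]
force: [-0.1, -0.4, 0.9]
width: 0.005
gripper_force: 0.0
[ 0.22946744 -0.17688356  1.85240473]
```

```bash
python3 -m creep '0 0.2 -0.2 0.5 0 0 0; 0 0.2 -0.2 1 0 0 0; 0 0.2 -0.2 1.4 0 0 0; 0 0.2 -0.2 1.7 0 0 0; 0 0.2 -0.2 1.8 0 0 0'; python3 -m creep '0 0 0 0 0 0 0;0 0 0 0 0 0 0'
```

```text
clock: 3.75
position: [0.5763, 0.3298, 0.1705]
ee_rot: [3.103, 0.491, -0.001]
force: [0.4, -0.2, -0.1]
width: 0.007
gripper_force: 0.0
clock: 4.0
position: [0.5764, 0.33, 0.1709]
ee_rot: [-3.103, -0.491, -0.0]
force: [0.4, 0.0, 0.0]
width: 0.007
gripper_force: 0.0
```

```bash
python3 - <<'E'
from h import *
w=vision.get_image('wrist'); s=vision.get_image('scene')
s=cv2.resize(s[220:340,260:400],(448,384))
cv2.imwrite('pics/p2.png',np.hstack([w[:,150:450],s])[:,:,::-1]); print(telemetry.observe()['force'])
E
```

```text
[-0.02419263  0.84181071 -0.18623911]
```

View pics/p2.png

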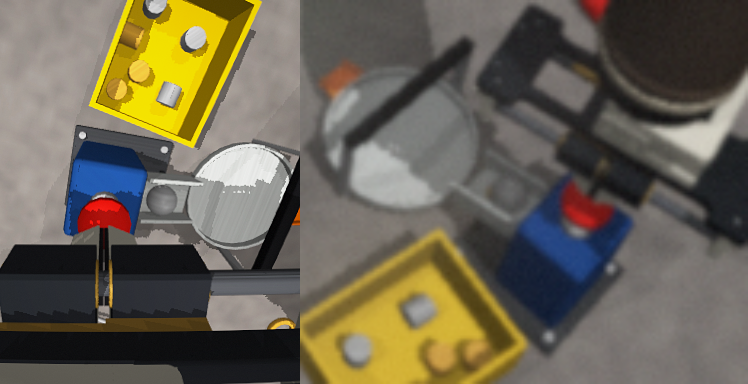

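```bash
python3 - <<'E'
from h import *
c=vision.camera_info('wrist'); s=telemetry.observe()
f=192/np.tan(np.radians(c['fov_y']/2));K=np.array([[f,0,c['cx']],[0,f,c['cy']],[0,0,1]])
def proj(P,n):
    c=vision.camera_info(n);f=192/np.tan(np.radians(c['fov_y']/2));K=np.array([[f,0,c['cx']],[0,f,c['cy']],[0,0,1]])
    E=np.linalg.inv(c['extrinsics']);return cv2.projectPoints(np.array([P],float),cv2.Rodrigues(E[:3,:3])[0],E[:3,3],K,np.array(c['dist_coeffs']))[0][0,0]
T=R.from_rotvec(s['ee_rot']); tip=s['position']+T.apply([0,0,.022])
for n in ['wrist','scene']:
    print(n,'tip',proj(tip,n),'head .163',proj((.577,.3295,.163),n),'head .149',proj((.577,.3295,.149),n))
for n,b in (('wrist',(210,170,300,235)),('scene',(330,260,370,310))):
    im=vision.get_image(n); print([(a,p,k) for a,p,k in blobs(im,(0,150,60),(6,255,255),b)])
    if n=='wrist': cv2.imwrite('pics/c3.png',cv2.resize(im[170:300,190:320,::-1],None,fx=4,fy=4,interpolation=0))
E
```

```text
wrist tip [255.20225644 219.03003413] head .163 [256.31357671 226.65723545] head .149 [256.11898925 218.53715454]
scene tip [348.75453531 284.44912827] head .163 [349.73016092 281.96692135] head .149 [348.42062646 284.41992497]
[(1344, array([253.6, 215. ]), array([228, 198,  53,  35], dtype=int32))]
[(114, array([348.4, 284.9]), array([343, 278,  14,  13], dtype=int32))]
```

View pics/c3.png

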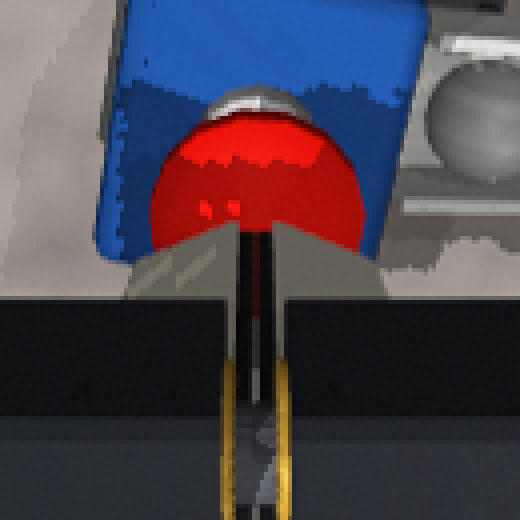

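```bash
for i in 1 2 3; do python3 -m creep '0 0 0 0.3 0 0 0; 0 0 0 0.3 0 0 0' | grep -E 'pos|force: \['; done
```

```text
position: [0.5762, 0.3298, 0.1674]
force: [0.7, -0.4, -0.1]
position: [0.5762, 0.3298, 0.1645]
force: [0.2, -0.3, 0.1]
position: [0.5762, 0.3298, 0.1615]
force: [0.5, -0.1, 0.3]
```

```bash
for i in 1 2; do python3 -m creep '0 0 0 0.3 0 0 0; 0 0 0 0.3 0 0 0' | grep -E 'pos|force: \['; done; python3 - <<'E'
from h import *
im=vision.get_image('wrist'); print(blobs(im,(0,150,60),(6,255,255),(210,150,310,270)))
s=vision.get_image('scene');print(blobs(s,(0,150,60),(6,255,255),(330,260,370,310)))
a=cv2.resize(im[150:300,190:320],None,fx=3,fy=3,interpolation=0);b=cv2.resize(s[255:315,320:380],(450,450),interpolation=0)
cv2.imwrite('pics/c4.png',np.hstack([a,b[:,:390]])[:,:,::-1])
E
```

```text
position: [0.5762, 0.3298, 0.1585]
force: [-0.2, -0.9, 1.1]
position: [0.5762, 0.3298, 0.1555]
force: [0.1, 0.6, -0.9]
[(1042, array([253.4, 218.8]), array([225, 205,  58,  30], dtype=int32))]
[(66, array([347.7, 286.3]), array([343, 281,  13,  10], dtype=int32))]
```

View pics/c4.png

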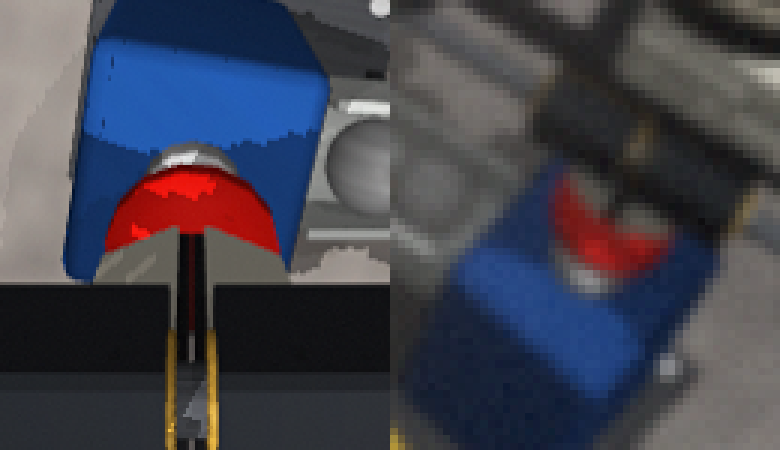

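```bash
for i in 1 2 3 ; do python3 -m creep '0 0 0 0.2 0 0 0; 0 0 0 0.2 0 0 0' | grep -E 'pos|force: \['; done; python3 - <<'E'
from h import *
im=vision.get_image('wrist'); print(blobs(im,(0,150,60),(6,255,255),(210,150,310,270)))
s=vision.get_image('scene');t=vision.get_image('top');print(blobs(s,(0,150,60),(6,255,255),(330,260,370,310)),telemetry.observe())
a=cv2.resize(t[130:230,60:190],None,fx=3,fy=3,interpolation=0);b=cv2.resize(s[220:320,300:400],(300,300),interpolation=0)
cv2.imwrite('pics/c5.png',np.hstack([a,b])[:,:,::-1])
E
```

```text
position: [0.5763, 0.3299, 0.1536]
force: [-0.5, -0.2, 0.2]
position: [0.5763, 0.3299, 0.1516]
force: [0.5, -0.1, 0.1]
position: [0.5764, 0.3301, 0.1499]
force: [-0.2, -0.1, 2.7]
[(881, array([253.7, 220.4]), array([225, 208,  58,  27], dtype=int32))]
[(48, array([347.4, 287. ]), array([343, 282,  12,   9], dtype=int32))] {'clock': 6.45, 'joints': array([-0.25917776,  0.61498872, -0.54718711,  1.51024571,  0.3414698 ,
        1.11223169, -2.13398812]), 'dq': array([-1.38016720e-03,  2.94407622e-04,  2.78413437e-03, -8.56109313e-04,
       -1.25882077e-04, -9.15350053e-04, -9.68168166e-05]), 'joint_efforts': array([-2.49260355e-02, -7.30987930e+01, -9.42600220e+00, -2.87331337e+01,
        3.28311708e-02, -1.44725782e-01, -4.57524138e-04]), 'position': array([0.57644668, 0.33002817, 0.15004957]), 'ee_rot': array([-3.10294615e+00, -4.90663092e-01, -5.27736784e-04]), 'force': array([0.10317583, 0.22101072, 1.01886555]), 'ft_torque': array([-0.02870141,  0.04360881, -0.04894357]), 'gripper_force': 1.1183827495113619, 'width': 0.006378463725036665}
```

View pics/c5.png

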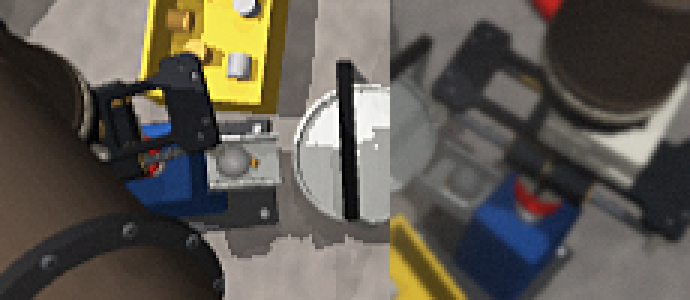

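```bash
for i in 1 2 3; do python3 -m creep '0 0 0 0.2 0 0 0; 0 0 0 0.4 0 0 0; 0 0 0 0.4 0 0 0' | grep -E 'clock|pos|force: \['; done
```

```text
clock: 6.82
position: [0.5764, 0.33, 0.1457]
force: [-0.3, -0.3, 3.2]
clock: 7.2
position: [0.5764, 0.33, 0.1417]
force: [1.7, 1.0, 3.7]
clock: 7.58
position: [0.5764, 0.3301, 0.1378]
force: [-0.1, -0.7, 6.8]
```

```bash
python3 -m creep '0 0 0 0.15 0 0 0; 0 0 0 0.15 0 0 0; 0 0 0 0.15 0 0 0; 0 0 0 0.15 0 0 0; 0 0 0 0.15 0 0 0' | grep -E 'clock|pos|force: \['; python3 -m creep '0 0 0 0.05 0 0 0; 0 0 0 0.05 0 0 0; 0 0 0 0.05 0 0 0; 0 0 0 0.05 0 0 0; 0 0 0 0.05 0 0 0' | grep -E 'clock|pos|force: \['; python3 - <<'E'
from h import *
t=vision.get_image('top');w=vision.get_image('wrist')
a=cv2.resize(t[130:230,100:230],None,fx=3,fy=3,interpolation=0);b=cv2.resize(w[100:300,200:500],(450,300),interpolation=0)
cv2.imwrite('pics/c6.png',np.hstack([a,b[:,:400]])[:,:,::-1])
E
```

```text
clock: 8.2
position: [0.5765, 0.33, 0.1366]
force: [0.2, 0.1, 6.5]
clock: 8.82
position: [0.5764, 0.3301, 0.1362]
force: [-1.5, -0.5, 8.5]
```

View pics/c6.png

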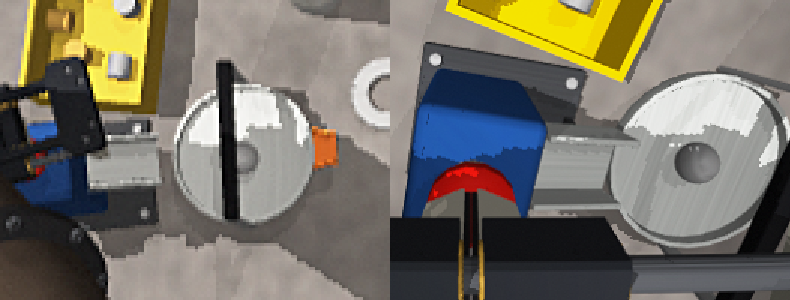

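```bash
python3 -m creep '0 0 0 -4 0 0 0; 0 0 0 -8 0 0 0; 9 -1 5 -8 0 0 4; 9 -2 10.5 -8 0 0 9; 9 -2.9 16.2 -8 0 0 12.7'; python3 -m creep '9 0 0 0 0 0 0;9 0 0 0 0 0 0'; cat > bar.py <<'E'
from h import *
w=vision.get_image('wrist'); t=vision.get_image('top'); st=telemetry.observe()
cv2.imwrite('pics/wb.png',w[:,:,::-1]); cv2.imwrite('pics/tb.png',t[:,:,::-1])
T=R.from_rotvec(st['ee_rot']).as_matrix(); print('pos',st['position'],'y-yaw',np.degrees(np.arctan2(T[1,1],T[0,1])),'tilt',T[:,2])
m=cv2.inRange(cv2.cvtColor(w,cv2.COLOR_RGB2HSV),(0,0,0),(180,255,45))
for c in cv2.findContours(m,0,1)[0]:
    if cv2.contourArea(c)>100: print(np.round(cv2.minAreaRect(c)[0]),np.round(cv2.minAreaRect(c)[1]),cv2.boundingRect(c))
E
python3 bar.py
```

```text
clock: 9.55
position: [0.5983, 0.1651, 0.2151]
ee_rot: [3.138, 0.142, -0.002]
force: [0.3, 0.5, 0.4]
width: 0.282
gripper_force: 0.0
clock: 9.8
position: [0.5983, 0.167, 0.2153]
ee_rot: [-3.138, -0.145, 0.002]
force: [-0.5, 0.6, 0.4]
width: 0.497
gripper_force: 0.0
pos [0.59807895 0.16857937 0.21553599] y-yaw -84.58326419383181 tilt [-7.87394811e-04  7.33433743e-04 -9.99999421e-01]
[407. 282.] [ 77. 176.] (320, 244, 176, 79)
[258. 314.] [515. 127.] (0, 244, 512, 140)
[253. 250.] [ 45. 152.] (177, 228, 153, 46)
[252. 178.] [132.  11.] (247, 112, 12, 133)
```

```bash
python3 - <<'E'
from h import *
w=cv2.imread('pics/wb.png')[:,:,::-1].copy();m=cv2.inRange(cv2.cvtColor(w,cv2.COLOR_RGB2HSV),(0,0,0),(180,255,45))
P=[]
for r in (120,140,160,180,200,220):
    x=np.flatnonzero(m[r,235:275])+235; p=onz('wrist',(x.mean(),r),.112); P.append(p); print(r,x.min(),x.max(),p)
P=np.array(P);print(np.degrees(np.arctan2(*(P[0]-P[-1])[1::-1])),onz('wrist',(252,112),.112),togo((.599,.1665,.075)))
T=np.linalg.lstsq(P[:,:1]-.599,P[:,1],rcond=None)
print('y at x=.599', np.polyval(np.polyfit(P[:,0],P[:,1],1),.599))
print(telemetry.observe()['joints'])
E
```

```text
120 247 258 [0.66209373 0.17689246 0.112     ]
140 247 258 [0.6435739  0.17515921 0.112     ]
160 247 258 [0.62432357 0.17335803 0.112     ]
180 248 257 [0.60426785 0.17148191 0.112     ]
200 248 257 [0.58332335 0.16952309 0.112     ]
220 248 258 [0.56144543 0.16695631 0.112     ]
5.6380549394010915 [0.66926904 0.17802885 0.112     ] [ 0.08210793  0.22700856 14.05336614]
y at x=.599 0.17084897373785374
[-0.01637102  0.48235513 -0.51247629  1.5460156   0.24756411  1.17888202
 -2.0513376 ]
```

```bash
python3 -m creep '9 0.2 0 3 0 0 0; 9 0.2 0 6 0 0 0; 9 0.2 0 9 0 0 0; 9 0.2 0 11 0 0 0; 9 0.2 0 11 0 0 0';python3 -m creep '9 0 0 0 0 0 0;9 0 0 0 0 0 0'; python3 bar.py; python3 - <<'E'
from h import *
w=cv2.imread('pics/wb.png')[:,:,::-1].copy();m=cv2.inRange(cv2.cvtColor(w,cv2.COLOR_RGB2HSV),(0,0,0),(180,255,45))
for r in range(40,300,20):
    x=np.flatnonzero(m[r]); 
    if len(x): 
        g=np.split(x,np.flatnonzero(np.diff(x)>1)+1); print(r,[(int(k[0]),int(k[-1])) for k in g if len(k)>3])
E
```

```text
clock: 10.52
position: [0.5992, 0.1683, 0.1042]
ee_rot: [3.138, 0.149, -0.005]
force: [-0.2, 0.1, 0.7]
width: 0.978
gripper_force: 0.0
clock: 10.78
position: [0.6013, 0.1678, 0.107]
ee_rot: [-3.138, -0.145, -0.003]
force: [-0.8, -0.8, 0.5]
width: 0.981
gripper_force: 0.0
pos [0.60116383 0.16739432 0.10668437] y-yaw -84.72172829896505 tilt [ 1.28050333e-03  3.82309933e-04 -9.99999107e-01]
[253. 308.] [25. 16.] (245, 296, 17, 26)
[256. 254.] [258. 511.] (0, 125, 512, 259)
140 [(243, 262)]
160 [(244, 262)]
180 [(153, 158), (244, 262)]
200 [(244, 262)]
220 [(244, 261)]
240 [(168, 179), (244, 261), (328, 339)]
260 [(14, 104), (116, 120), (156, 178), (245, 261), (329, 351), (387, 390), (403, 493)]
280 [(0, 26), (31, 38), (88, 95), (411, 419), (501, 509)]
```

```bash
python3 -m creep '9 0 0 1 0 0 0; 9 0 0 2 0 0 0; 9 0 0 2.8 0 0 0; 9 0 0 3.2 0 0 0; 9 0 0 3.2 0 0 0';python3 -m creep '7 0 0 0 0 0 0;5 0 0 0 0 0 0;3.5 0 0 0 0 0 0;3.5 0 0 0 0 0 0;3.5 0 0 0 0 0 0'; python3 - <<'E'
from h import *
w=vision.get_image('wrist');s=vision.get_image('scene')
cv2.imwrite('pics/g1.png',np.hstack([w[100:300,120:400],cv2.resize(s[190:310,230:350],(200,200))])[:,:,::-1])
m=cv2.inRange(cv2.cvtColor(w,cv2.COLOR_RGB2HSV),(0,0,0),(180,255,45))
for r in range(180,300,10):
    x=np.flatnonzero(m[r]); 
    if len(x): 
        g=np.split(x,np.flatnonzero(np.diff(x)>1)+1); print(r,[(int(k[0]),int(k[-1])) for k in g if len(k)>3])
E
```

```text
clock: 11.5
position: [0.6005, 0.167, 0.0734]
ee_rot: [3.138, 0.145, -0.001]
force: [0.3, -0.6, 0.1]
width: 0.981
gripper_force: 0.0
clock: 12.12
position: [0.6008, 0.1671, 0.0739]
ee_rot: [3.138, 0.145, 0.0]
force: [0.8, 0.3, -0.2]
width: 0.488
gripper_force: 0.0
180 [(240, 263)]
190 [(140, 144), (240, 262)]
200 [(240, 263)]
210 [(240, 263)]
220 [(240, 262)]
230 [(212, 215), (241, 262), (291, 294)]
240 [(209, 216), (241, 262), (291, 298)]
250 [(96, 182), (206, 217), (241, 262), (290, 301), (325, 411)]
260 [(85, 175), (203, 216), (241, 262), (291, 304), (332, 422)]
270 [(14, 171), (199, 214), (241, 262), (293, 307), (322, 325), (336, 466), (487, 493)]
280 [(166, 170), (337, 340), (424, 427)]
290 [(376, 433)]
```

```bash
python3 -m creep '3 0 -0.1 0 0 0 0;2.2 0 -0.1 0 0 0 0;1.6 0 -0.1 0 0 0 0;1.6 0 -0.1 0 0 0 0' 10;python3 -m creep '1.2 0 0 0 0 0 0;1 0 0 0 0 0 0;0.6 0 0 0 0 0 0;0 0 0 0 0 0 0;0 0 0 0 0 0 0' 40;python3 -m creep '0 0 0 0 0 0 0;0 0 0 0 0 0 0;0 0 0 0 0 0 0'
```

```text
clock: 12.72
position: [0.6006, 0.168, 0.0738]
ee_rot: [3.138, 0.144, -0.0]
force: [-0.1, 0.0, 0.5]
width: 0.177
gripper_force: 0.0
clock: 13.35
position: [0.6006, 0.168, 0.0738]
ee_rot: [3.138, 0.144, -0.0]
force: [1.1, -1.0, -0.9]
width: 0.129
gripper_force: 40.0
clock: 13.72
position: [0.6007, 0.168, 0.0738]
ee_rot: [3.138, 0.144, -0.0]
force: [-1.1, -1.1, 0.2]
width: 0.125
gripper_force: 40.0
```

```bash
python3 - <<'E'
from h import *
w=vision.get_image('wrist');s=vision.get_image('scene')
cv2.imwrite('pics/g2.png',np.hstack([w[100:300,120:400],cv2.resize(s[190:310,230:350],(200,200))])[:,:,::-1])
E
```

```text
(no output)
```

View pics/g2.png

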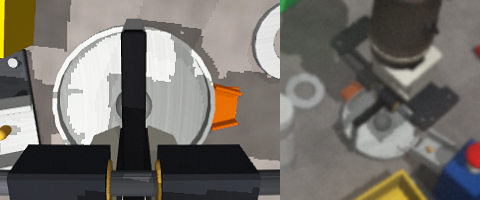

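```bash
python3 -m creep '0 0 0 -0.2 0 0 0; 0 0 0 -0.6 0 0 0; 0 0 0 -1.2 0 0 0; 0 0 0 -2 0 0 0; 0 0 0 -2.9 0 0 0'; python3 -m creep '0 0 0 -1 0 0 0; 0 0 0 -2 0 0 0; 0 0 0 -3 0 0 0; 0 0 0 -4 0 0 0; 0 0 0 -4.6 0 0 0';python3 -m creep '0 0 0 -0.4 0 0 0; 0 0 0 -0.6 0 0 0;0 0 0 -0.6 0 0 0'
python3 - <<'E'
from h import *
w=vision.get_image('wrist');t=vision.get_image('top')
cv2.imwrite('pics/l1.png',w[:,:,::-1]);cv2.imwrite('pics/l1t.png',t[:,:,::-1]);print(togo((.5514,-.2177,.155)))
print('white',[(a,b) for a,b,k in blobs(t,(0,0,200),(180,60,255),(300,185,340,220))])
E
```

```text
clock: 14.45
position: [0.6007, 0.1681, 0.1035]
ee_rot: [-3.138, -0.145, -0.0]
force: [0.3, 0.9, -2.3]
width: 0.125
gripper_force: 40.0
clock: 15.08
position: [0.6009, 0.1682, 0.1497]
ee_rot: [-3.138, -0.144, -0.001]
force: [0.2, -0.7, -2.8]
width: 0.125
gripper_force: 40.0
clock: 15.45
position: [0.6006, 0.168, 0.1547]
ee_rot: [3.138, 0.145, -0.0]
force: [0.5, 0.2, -3.0]
width: 0.124
gripper_force: 40.0
[-8.43316034 37.95693836 -0.03875892]
white [(130, array([319.7, 202.1]))]
```

```bash
python3 -m creep '0 -.11 .49 0 0 0 0; 0 -.33 1.46 0 0 0 0; 0 -.65 2.93 0 0 0 0; 0 -1.08 4.88 0 0 0 0; 0 -1.58 7.12 0 0 0 0'; python3 -m creep '0 -.5 2.24 0 0 0 0; 0 -1 4.49 0 0 0 0; 0 -1.5 6.73 0 0 0 0; 0 -2 8.98 0 0 0 0; 0 -2.5 11.22 0 0 0 0' | grep pos; python3 -m creep '0 -.5 2.24 0 0 0 0; 0 -1 4.49 0 0 0 0; 0 -1.5 6.73 0 0 0 0; 0 -2 8.98 0 0 0 0; 0 -2.5 11.22 0 0 0 0' |grep pos; python3 -m creep '0 -.48 2.15 0 0 0 0; 0 -.91 4.1 0 0 0 0; 0 -1.28 5.76 0 0 0 0; 0 -1.56 7.03 0 0 0 0; 0 -1.76 7.9 0 0 0 0'; python3 -m creep '0 -.1 .4 0 0 0 0; 0 -.1 .4 0 0 0 0;0 -.1 .4 0 0 0 0'
python3 - <<'E'
from h import *
w=vision.get_image('wrist');t=vision.get_image('top')
cv2.imwrite('pics/m1.png',w[:,:,::-1]);print(togo((.5514,-.2177,.155)),telemetry.observe()['joints'].round(2))
E
```

```text
clock: 16.18
position: [0.5913, 0.0937, 0.1548]
ee_rot: [3.138, 0.144, 0.0]
force: [-0.1, 0.4, -3.2]
width: 0.125
gripper_force: 40.0
position: [0.5763, -0.0207, 0.1549]
position: [0.5614, -0.1346, 0.1549]
clock: 18.05
position: [0.5519, -0.2132, 0.1548]
ee_rot: [-3.138, -0.144, -0.0]
force: [0.8, 0.1, -3.0]
width: 0.126
gripper_force: 40.0
clock: 18.42
position: [0.5516, -0.2159, 0.1549]
ee_rot: [-3.138, -0.146, -0.0]
force: [0.5, -0.2, -1.7]
width: 0.131
gripper_force: 40.0
[-0.03108285  0.1601444  -0.01297123] [ 0.6   0.48 -0.45  1.7   0.24  1.02 -1.41]
```

```bash
python3 -m creep '0 0 .15 0 0 0 -1; 0 0 .15 0 0 0 -3; 0 0 .15 0 0 0 -6; 0 0 .15 0 0 0 -10; 0 0 .15 0 0 0 -14'; python3 -m creep '0 0 0 0 0 0 -4; 0 0 0 0 0 0 -8; 0 0 0 0 0 0 -12; 0 0 0 0 0 0 -16; 0 0 0 0 0 0 -20'|grep -E 'pos|rot'; python3 -m creep '0 0 0 0 0 0 -4; 0 0 0 0 0 0 -8; 0 0 0 0 0 0 -12; 0 0 0 0 0 0 -16; 0 0 0 0 0 0 -20'|grep -E 'pos|rot';python3 -m creep '0 0 0 0 0 0 -4; 0 0 0 0 0 0 -8; 0 0 0 0 0 0 -12; 0 0 0 0 0 0 -16; 0 0 0 0 0 0 -20'|grep -E 'pos|rot';python3 -m creep '0 0 0 0 0 0 -4; 0 0 0 0 0 0 -8; 0 0 0 0 0 0 -11.5; 0 0 0 0 0 0 -14; 0 0 0 0 0 0 -15.5'; python3 -m creep '0 0 0 0 0 0 -.5; 0 0 0 0 0 0 -.5;0 0 0 0 0 0 -.5;0 0 0 0 0 0 -.5'
python3 - <<'E'
from h import *
w=vision.get_image('wrist');t=vision.get_image('top');s=vision.get_image('scene')
for n,i in zip('wts',(w,t,s)): cv2.imwrite(f'pics/f{n}.png',i[:,:,::-1])
st=telemetry.observe();T=R.from_rotvec(st['ee_rot']).as_matrix();print(st['position'],T.round(4),togo((.5514,-.2177,.155)))
print('y-yaw',np.degrees(np.arctan2(T[1,1],T[0,1])))
for n,i,b in (('top',t,(270,120,360,230)),('scene',s,(150,130,280,230)),('wrist',w,(0,0,511,300))):
    for a,c,k in blobs(i,(5,180,150),(16,255,255),b): print(n,a,c,k,onz(n,c,.108))
E
```

```text
clock: 19.15
position: [0.5515, -0.2182, 0.1548]
ee_rot: [3.096, 0.532, -0.0]
force: [-0.3, 0.0, -2.5]
width: 0.128
gripper_force: 40.0
position: [0.5515, -0.2183, 0.1548]
ee_rot: [2.957, 1.061, -0.0]
position: [0.5515, -0.2183, 0.1548]
ee_rot: [2.728, 1.558, -0.0]
position: [0.5515, -0.2184, 0.1548]
ee_rot: [2.416, 2.008, -0.0]
clock: 21.65
position: [0.5515, -0.2184, 0.1548]
ee_rot: [2.125, 2.314, -0.0]
force: [-0.6, -0.1, -4.1]
width: 0.122
gripper_force: 40.0
clock: 22.15
position: [0.5515, -0.2181, 0.1549]
ee_rot: [2.117, 2.321, -0.0]
force: [0.0, -0.0, -3.3]
width: 0.127
gripper_force: 40.0
[ 0.55155554 -0.21814885  0.15486709] [[-9.190e-02  9.958e-01  0.000e+00]
 [ 9.958e-01  9.190e-02 -1.000e-04]
 [-1.000e-04  0.000e+00 -1.000e+00]] [ 0.04612334 -0.01136148 -0.01329645]
y-yaw 5.274034532472743
top 26 [318.6 170.3] [317 167   4   8] [ 0.62425592 -0.19991675  0.108     ]
scene 42 [205.1 161.2] [201 158  10   7] [ 0.62748521 -0.21087028  0.108     ]
wrist 160 [347.3 190.1] [334 185  27  13] [ 0.62491555 -0.19603325  0.108     ]
wrist 151 [342.4 222.1] [331 217  26  13] [ 0.62620783 -0.22390551  0.108     ]
```

```bash
python3 - <<'E'
import cv2,numpy as np
from h import telemetry
a=cv2.imread('pics/l1.png',0);b=cv2.imread('pics/fw.png',0)
for n,i in (('lift',a),('now',b)):
    print(n); 
    for r in range(178,232,6): print(r,i[r,216:300:3])
from h import vision
n=cv2.cvtColor(vision.get_image('wrist'),cv2.COLOR_RGB2GRAY); print('motion',np.abs(n.astype(int)-b).max(), telemetry.observe()['force'])
E
```

```text
lift
178 [243 243 237 237 159 165 158 163 175  25  30  31  30  30  29  29  19 181
 233 233 246 244 244 242 248 173 170 173]
184 [244 238 236 238 242 244 163 177 174  26  31  30  31  29  29  29  19 179
 174 179 177 175 171 170 181 174 171 172]
190 [242 239 235 240 154 164 184 177 180  24  17  30  31  29  28  29  18 177
 175 176 175 175 172 169 181 174 169 173]
196 [239 240 236 240 237 170 184 163  90  24  31  28  28  29  27  29  18 105
 184 175 175 176 173 170 181 174 171 173]
202 [239 240 237 240 237 182 165  86 108  24  30  30  29  30  27  29  18 132
 102 179 177 176 174 171 183 175 171 172]
208 [243 240 238 240 237 163 166  87 114  19  18  19  18  18  19  19  11 138
 112 182 177 178 174 172 182 176 170 173]
214 [246 240 237 242 151 164 167 159 105  13  18  18  20  18  19  18  14 125
 166 182 177 178 174 175 179 176 172 173]
220 [246 242 237 241 237 164 185 164 161  12  18  17  19  19  19  18  16 185
 174 183 177 175 175 177 178 175 172 174]
226 [239 241 238 240 239 167 166 119 149   9  19  17  18  17  19  19  16 144
 120 177 179 173 177 181 177 175 175 175]
now
178 [218 217 220 217
[... 398 characters left out ...]
 23  22  13 126
 240 231 231 231 229 228 236 231 228 230]
202 [233 234 230 235 224 222 227 125 102  18  21  22  22  22  22  23  15 160
 116 235 232 232 230 229 236 231 229 230]
208 [234 235 232 236 229 227 229 125 109  16  23  23  21  22  22  21  14 166
 115 238 233 233 231 230 236 232 229 230]
214 [235 236 231 236 229 233 236 148 103  16  23  21  21  21  21  23  14 137
 237 235 233 232 231 231 234 231 230 231]
220 [235 237 232 236 230 233 234 149 154  16  20  21  21  22  20  21  34 237
 230 235 233 230 232 234 233 232 230 232]
226 [235 237 234 236 232 237 209 161 142  17  22  22  22  21  20  19  34 186
 148 234 234 231 232 236 233 231 232 233]
motion 81 [ 0.16361355 -0.5083438  -3.18848052]
```

```bash
python3 -m creep '0 0 0 0 0 0 0;0 0 0 0 0 0 0;0 0 0 0 0 0 0;0 0 0 0 0 0 0;0 0 0 0 0 0 0'; python3 -c "from cell import job; print(job.sign_off())"
```

```text
clock: 22.98
position: [0.5516, -0.2182, 0.1548]
ee_rot: [2.117, 2.321, -0.0]
force: [-0.1, 0.1, -2.4]
width: 0.13
gripper_force: 40.0
the job is handed in; nothing more can be done
None
```

The job is handed in at 23 s: the ball was released into the dish, and the arm is still holding the dish level about 8 cm above the white ring, ball in the middle and lip pointing at the valve; no verdict came back.

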